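# Pin the clamp ring of a concrete test cell

### The arm

A 7-joint arm with a two-finger parallel gripper is mounted at the origin on the work surface. World frame = base frame: x ahead of the robot, y to its left, z up, the work surface at z = 0. Lengths are in m, angles in rad, forces in N, time in s.
With the tool pointing down it reaches from about 0.4 to 0.85 m from the base axis. Payload 4.5 kg.
Tool frame: the origin (TCP) lies midway between the tips of the shut fingers; the grasp point (between the pads) lies 19 mm behind it; z points along the fingers, y is the line along which they close (so a half turn about z gives the same grasp; the last joint's range is limited). The gripper opens to 85 mm and grips with 20 to 120 N. Pads are 22 mm wide; open, the fingers measure 114 mm over their backs; the gripper's body (76 mm by 85 mm) begins 54 mm behind the grasp point. The pads swing forward as they close: fully open they stand 13 mm farther back than shut.
Start: joints at [-1.152, 0.689, -0.195, 1.565, 0.157, 0.902, -0.215], TCP at [0.235, 0.579, 0.231] pointing down, gripper open.
Joint ranges: [-3.01, 3.01], [-0.46, 2.08], [-1.47, 1.51], [0.13, 2.56], [-1, 4.14], [0.04, 2.09], [-2.66, 2.66]. Speed limits (rad/s): [2.57, 2.57, 3.14, 3.14, 3.14, 3.14, 3.14].

### API

Orientations are given as a rotation vector (axis times angle).
In Python, from station import arm, eyes gives the robot as it stands.
- The arm moves only by the tool drive_tool, never from a script. Its argument "moves" is a list of rows, each a list of 3 entries, a list of its own where there are three numbers: the turn, a rotation vector about the tool's x, y, z in rad, then the shift along the tool's x, y, z in cm, then the gripper command: -1 is shut, 1 is fully open, values between are in proportion. In form: [[[rx, ry, rz], [dx, dy, dz], gripper], ...]. A call has 1 to 12 rows; each row shifts and turns the commanded pose from where the row before left it, along the tool's axes as they then stand; what a row does not reach is not made up. A row lasts 1/8 s, in which the tool goes at most 62.5 mm and 10.7 degrees, less where a joint would pass 70% of its speed; a pose out of reach is approached as far as the arm can. A call is refused whole if a number of a shift passes 6.25 or a number of a turn 0.188, either way. A call with a gripper value outside its range is refused whole. The fingers move at their own pace and stop on an object; "newtons" is the grip in N (left out, the last holds). Time passes only in rows, so rows that do not move let the fingers close. It gives the time, the measured TCP pose, the force, the opening and the grip force at its end, in the units of the state.
- arm.observe(): the state, without advancing time (a new reading comes with each control period).
- eyes.capture(name): name is "side" or "top" or "wrist"; returns a dict with "img" (400x640x3 uint8, red, green, blue), "fx", "fy", "cx", "cy" (pixels), "k1" (the pictures are not rectified: a ray, as slopes to the right and down, at radius r is drawn at 1 + k1 r^2 times it, then the intrinsics apply), "R" (3x3) and "t" (3): a world point X has camera coordinates R X + t; the wrist camera has in their place "hand_eye" (4x4, takes a point from camera to tool coordinates, whose origin is the TCP and whose axes are the flange's). Camera axes: x right, y down, z forward; pixel columns grow to the right and rows downward; lengths in m; the calibration is good to about 2 mm. A picture is of the moment at which its call begins: read the wrist's pose just before it. There is no depth.
- arm.close_job(): hands the job in; it is judged then, once.
The state is a dict: "time": time; "joint_pos": joint angles; "qd": joint speeds; "joint_efforts": joint torques, N m; "position": TCP position; "orientation": TCP orientation; "wrist_force": force on the tool from outside, world axes, zero at the start; "ft_torque": the same for the moment, N m; "finger_gap": finger opening in m; "gripper_force": force on a finger pad.
Only numpy, scipy, OpenCV 4.12 (cv2) and the standard library are available. Lean on these libraries where they do the work, as an engineer would, in place of code of your own. Each camera call takes 0.05 s, during which the arm holds its last target. There are 200 camera calls.

### The job

Two concrete test cells stand on the bench; on one of them the clamp ring has been turned back so that the funnel on its edge stands straight over the hollow post of the base again. Pull the quick-release pin with the black grip up out of its round holder, against its detent, and push it down through that ring into the post until it clicks in and its collar is fully home on the funnel's rim. Let go of it and leave the spare bolt standing where it is.

Things in the scene. Friction and masses are not known exactly. Their poses are not given: they have to be found in the camera images.
- pin: Upright detent pin, 132 mm long, about 140 g. Origin: centre of its tip; z up the pin. Tapers 6 to 14 mm over z 0-12 mm; steel shank 14 mm across to z 80, detent groove at z 23-34; flat collar 44 mm across at z 80-85; round black grip 22 mm across at z 85-127, pinch from above; 10 mm button to z 132. Starts home in the holder; sprung balls hold it: pull straight up, 10-20 N, tip free after 80 mm.
- holder: Fixed round steel holder, 51 mm across on a foot 72 mm across, 88 mm tall, with an upright bore in which the pin is parked. Origin at the centre of its underside on the bench, z up; the parked pin's tip lies 8 mm above it, on its axis.
- ring_hole (a point): Centre of the mouth rim, 130 mm above the bench, of the funnel over its post (other cell: funnel turned away). z up, x to its cell's middle. Mouth 36 mm across (51 outside), narrows over 18 mm to an upright 17 mm bore. Home: collar on rim, tip 80 mm below. Balls resist from 55 mm deep (push 5-10 N; weight seldom does), click in at 75 with a jolt to 20 N. Ring 25-205 mm along x, studs 135 mm high.
- spare_bolt: Bystander: plain steel hexagon bolt standing on its head, 83 mm tall, head 32 mm over its corners and shank 16 mm across. Origin at the centre of its underside, z up along the shank.
Not all that is in view belongs to the job. What is shaped like the pin but orange or yellow is not meant.

How it is judged:
By the outcome, as a careful person would: the job done as asked, in the order asked, and still so for the second after the job is handed in, with the robot touching nothing.
It also fails if it takes over 42 s, if anything falls off the work surface, if the arm or the gripper's body presses on something with over 40 N, if the wrist force passes 120 N, or if a joint passes its speed limit or range.

## Working session

There is one attempt and no reset: what is moved stays moved. The work goes in short steps, Python scripts to look and compute and a tool call to move; the robot and the scene stay as the last step left them, time stands still between calls to the robot, and variables do not carry over. Pictures are saved under pics/ and viewed, at most 10 in all, crops included, and the job is handed in when it is done.

Besides the shell and the picture viewer there is one more tool, called after "Emit:" by a JSON object that holds its "method" and its "body", one argument or row to a line. drive_tool: Moves the arm, as the interface text tells. Its arguments: {"type":"object","properties":{"moves":{"type":"array"},"newtons":{"type":"number"}},"required":["moves"]}

```bash
mkdir -p pics; cat > h.py <<'E'
import numpy as np, cv2, json
from scipy.spatial.transform import Rotation as Ro
from station import arm, eyes
def cap(n,f=None):
    s=arm.observe(); c=eyes.capture(n)
    if n=="wrist":
        T=np.eye(4);T[:3,:3]=Ro.from_rotvec(s["orientation"]).as_matrix();T[:3,3]=s["position"]
        M=np.linalg.inv(T@np.array(c["hand_eye"])); c["R"]=M[:3,:3];c["t"]=M[:3,3]
    if f: cv2.imwrite("pics/"+f,c["img"][:,:,::-1])
    d={k:(np.array(v).tolist()) for k,v in c.items() if k!="img"}
    json.dump(d,open(f"{n}.json","w")); return c
def ld(n): return json.load(open(f"{n}.json"))
def ray(c,u,v):
    x,y=(u-c["cx"])/c["fx"],(v-c["cy"])/c["fy"]; a,b=x,y
    for _ in range(20):
        k=1+c["k1"]*(a*a+b*b); a,b=x/k,y/k
    R=np.array(c["R"]);t=np.array(c["t"])
    return -R.T@t, R.T@np.array([a,b,1])
def atz(c,u,v,z):
    o,d=ray(c,u,v); return o+d*(z-o[2])/d[2]
def proj(c,X):
    p=np.array(c["R"])@np.array(X)+np.array(c["t"]); a,b=p[0]/p[2],p[1]/p[2]; k=1+c["k1"]*(a*a+b*b)
    return np.round([c["fx"]*a*k+c["cx"],c["fy"]*b*k+c["cy"]],1)
def tri(l):
    A=np.zeros((3,3));b=np.zeros(3)
    for c,u,v in l:
        o,d=ray(c,u,v); d/=np.linalg.norm(d); P=np.eye(3)-np.outer(d,d); A+=P;b+=P@o
    X=np.linalg.solve(A,b); return X,[proj(c,X) for c,_,_ in l]
E
python3 - <<'E'
from h import *
for n in("side","top"): 
    c=cap(n,n+"1.png"); print(n,-np.array(c["R"]).T@c["t"])
s=arm.observe();print(s["time"],s["position"],s["orientation"],Ro.from_rotvec(s["orientation"]).as_matrix().round(3))
E
```

```text
side [ 0.27096617 -0.78095223  0.71898011]
top [ 0.27864997 -0.00964454  0.96392885]
0.1 [0.23442005 0.578749   0.23055803] [-6.00511516e-01 -3.08344181e+00  2.56106739e-03] [[-0.927  0.375 -0.001]
 [ 0.375  0.927 -0.002]
 [-0.    -0.002 -1.   ]]
```

View pics/side1.png

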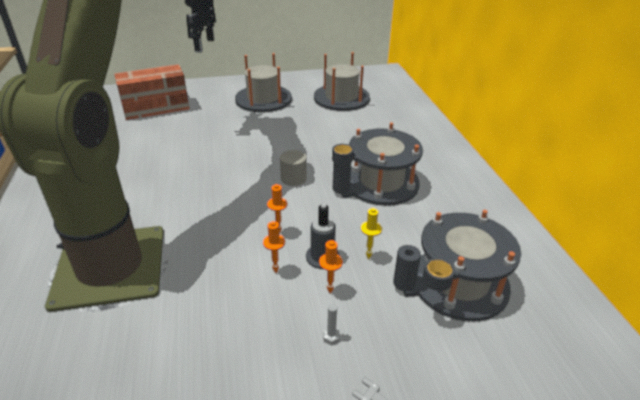

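View pics/top1.png

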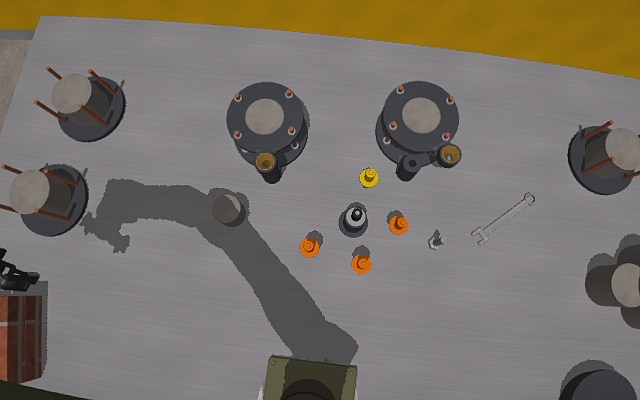

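Side view: the black-grip pin stands at (323,215) in its holder. Orange look-alikes are at (277,200), (274,240), (330,255) and a yellow one at (372,225). The bolt is at (332,322). There are two cells: the far one has its funnel over the post at (343,152), and the near one has its funnel at (438,268) turned away from the post at (407,255). In the top view, pin (354,216), target funnel (265,160), other funnel (449,155) with a bare post at (411,165). I'll confirm with an enlarged crop.

```bash
python3 - <<'E'
from h import *
t=cv2.imread("pics/top1.png");s=cv2.imread("pics/side1.png")
r=lambda im,x,y,w,h,k:cv2.resize(im[y:y+h,x:x+w],None,fx=k,fy=k,interpolation=cv2.INTER_CUBIC)
A=np.hstack([r(t,225,130,100,75,4),r(t,310,170,100,75,4)])
B=np.hstack([r(s,300,135,100,75,4),r(s,260,180,100,75,4)])
cv2.imwrite("pics/crop1.png",np.vstack([A,B]))
E
```

```text
(no output)
```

View pics/crop1.png

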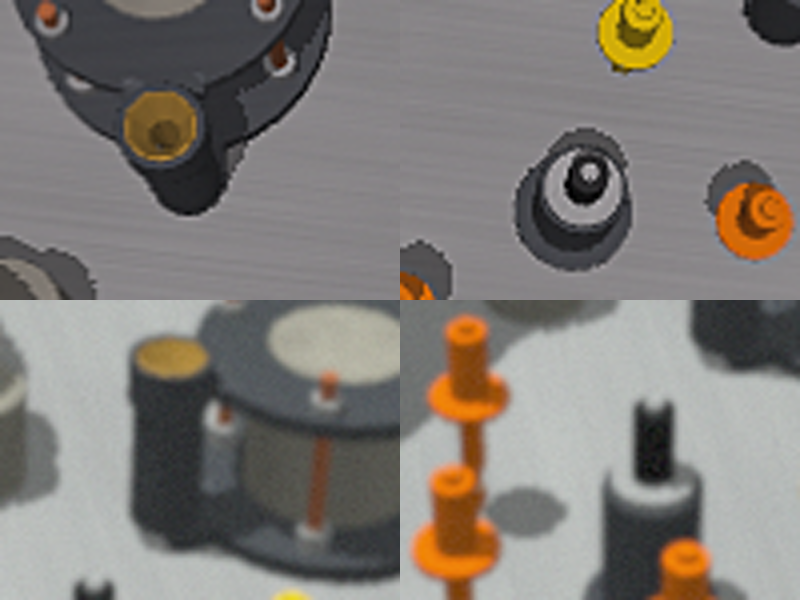

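The crop confirms it: the black grip on a pale collar in the round holder is the pin. The left cell's funnel, with its dark bore, sits straight above its post.

```bash
python3 - <<'E'
from h import *
T,S=ld("top"),ld("side")
f=lambda n,a,b,z:print(n,tri([(T,*a),(S,*b)]),atz(T,*a,z),atz(S,*b,z))
f("ring",(265.2,161.5),(343,149.2),.130)
f("butt",(357.5,213),(323.75,205.5),.140)
f("coll",(355.75,217),(323.25,226.3),.093)
for n,uv in dict(o1=(311,241),o2=(363,260),o3=(402,221),y=(370,173)).items(): print(n,atz(T,*uv,.13))
print("cell mid",atz(T,265,117,.135))
E
```

```text
ring (array([0.52818215, 0.153595  , 0.12715372]), [array([265.3, 161. ]), array([342.5, 149.3])]) [0.52617851 0.1530898  0.13      ] [0.52813963 0.14945933 0.13      ]
butt (array([ 0.43579232, -0.0592872 ,  0.13833006]), [array([357.6, 212.4]), array([323.1, 205.6])]) [ 0.43419194 -0.05908001  0.14      ] [ 0.43662298 -0.06115799  0.14      ]
coll (array([ 0.43591577, -0.0594577 ,  0.08558762]), [array([355.8, 216.6]), array([322.8, 226.4])]) [ 0.4336347 -0.0589629  0.093    ] [ 0.43495025 -0.06777491  0.093     ]
o1 [0.36510692 0.03109348 0.13      ]
o2 [ 0.33855878 -0.08132961  0.13      ]
o3 [ 0.43006965 -0.15564462  0.13      ]
y [ 0.52734618 -0.07777387  0.13      ]
cell mid [0.62817991 0.16882894 0.135     ]
```

Emit:
{"method": "drive_tool", "body": {
  "moves": [
    [[0, 0, -0.128], [0, 0, 0], 1],
    [[0, 0, -0.128], [0, 0, 0], 1],
    [[0, 0, -0.128], [0, 0, 0], 1],
    [[0, 0, 0], [-5, -5, 0], 1],
    [[0, 0, 0], [-5, -5, 0], 1],
    [[0, 0, 0], [-5, -5, 0], 1],
    [[0, 0, 0], [-5, -5, 0], 1],
    [[0, 0, 0], [0, -5, 0], 1],
    [[0, 0, 0], [0, -5, 0], 1],
    [[0, 0, 0], [0, -5, 0], 1],
    [[0, 0, 0], [0, -5, 0], 1],
    [[0, 0, 0], [0, -5, 0], 1]
  ],
  "newtons": 70
}}

```text
time: 1.6
position: [0.4108, 0.1507, 0.2312]
orientation: [-0.001, -3.141, 0.0]
wrist_force: [0.9, 0.0, -0.4]
finger_gap: 0.0857
gripper_force: 0.0
```

Emit:
{"method": "drive_tool", "body": {
  "moves": [
    [[0, 0, 0], [-0.6, -5, 0], 1],
    [[0, 0, 0], [-0.6, -5, 0], 1],
    [[0, 0, 0], [-0.6, -5, 0], 1],
    [[0, 0, 0], [-0.6, -5, 0], 1],
    [[0, 0, 0], [0, -1, 0], 1],
    [[0, 0, 0], [0, 0, 0], 1]
  ]
}}

```text
time: 2.35
position: [0.4346, -0.0578, 0.2311]
orientation: [-0.003, -3.141, -0.001]
wrist_force: [-1.0, 1.3, 0.6]
finger_gap: 0.0853
gripper_force: 0.0
```

```bash
python3 - <<'E'
from h import *
c=cap("wrist","w1.png"); s=arm.observe(); print(s["position"],s["orientation"])
p=s["position"]
for X in([.435,-.059,.14],[.435,-.059,.093],p): print(proj(c,X))
E
```

```text
[ 0.43478385 -0.05657719  0.23120751] [ 3.13281245e-04 -3.14147939e+00 -1.47020064e-03]
[316.7 202.9]
[317.1 188.2]
[320.1 254.9]
```

View pics/w1.png

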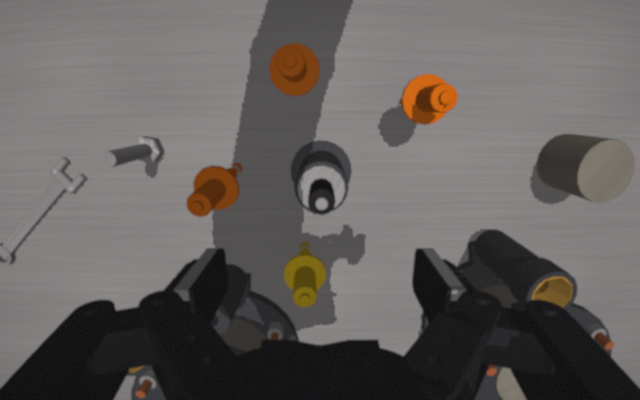

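The wrist view shows the pin's button at (321,203) and its collar at about (322,188). Yellow (304,295) and orange (199,204), (443,97), (292,62) are well clear.

```bash
python3 - <<'E'
from h import *
c=ld("wrist"); print(atz(c,321,203,.14),atz(c,322.3,188,.093), atz(c,551,291,.13))
print(arm.observe()["position"])
E
```

```text
[ 0.43510094 -0.0556508   0.14      ] [ 0.43481075 -0.05420105  0.093     ] [0.5238234  0.15648356 0.13      ]
[ 0.43478385 -0.05657719  0.23120751]
```

Emit:
{"method": "drive_tool", "body": {
  "moves": [
    [[0, 0, 0], [0, 0, 3], 1],
    [[0, 0, 0], [0, 0, 3], 1],
    [[0, 0, 0], [0, 0, 3], 1],
    [[0, 0, 0], [0, 0, 3], 1],
    [[0, 0, 0], [0, 0, 1.2], 1],
    [[0, 0, 0], [0, 0, 0], 1],
    [[0, 0, 0], [0, 0, 0], -0.2]
  ]
}}

```text
time: 3.28
position: [0.4353, -0.0564, 0.0998]
orientation: [-0.002, 3.141, 0.001]
wrist_force: [-0.2, -0.4, 0.7]
finger_gap: 0.0699
gripper_force: 0.0
```

Emit:
{"method": "drive_tool", "body": {
  "moves": [
    [[0, 0, 0], [0, 0, 0], -1],
    [[0, 0, 0], [0, 0, 0], -1],
    [[0, 0, 0], [0, 0, 0], -1],
    [[0, 0, 0], [0, 0, 0], -1],
    [[0, 0, 0], [0, 0, 0], -1],
    [[0, 0, 0], [0, 0, 0], -1]
  ]
}}

```text
time: 4.03
position: [0.4351, -0.0576, 0.0998]
orientation: [0.001, 3.14, 0.0]
wrist_force: [-1.0, -0.2, 5.5]
finger_gap: 0.0205
gripper_force: 68.1
```

Emit:
{"method": "drive_tool", "body": {
  "moves": [
    [[0, 0, 0], [0, 0, -0.5], -1],
    [[0, 0, 0], [0, 0, -0.5], -1],
    [[0, 0, 0], [0, 0, -0.5], -1],
    [[0, 0, 0], [0, 0, -0.5], -1],
    [[0, 0, 0], [0, 0, 0], -1]
  ],
  "newtons": 90
}}

```text
time: 4.65
position: [0.4362, -0.0577, 0.1203]
orientation: [0.002, 3.138, 0.0]
wrist_force: [0.4, 2.9, 2.7]
finger_gap: 0.0196
gripper_force: 91.5
```

Emit:
{"method": "drive_tool", "body": {
  "moves": [
    [[0, 0, 0], [0, 0, -2], -1],
    [[0, 0, 0], [0, 0, -2], -1],
    [[0, 0, 0], [0, 0, -2], -1],
    [[0, 0, 0], [0, 0, -2], -1],
    [[0, 0, 0], [0, 0, -2], -1],
    [[0, 0, 0], [0, 0, -2], -1],
    [[0, 0, 0], [0, 0, -2], -1],
    [[0, 0, 0], [0, 0, 0], -1]
  ]
}}

```text
time: 5.65
position: [0.4354, -0.0587, 0.2603]
orientation: [0.004, 3.139, -0.002]
wrist_force: [-0.1, 0.2, -0.6]
finger_gap: 0.0201
gripper_force: 91.2
```

```bash
python3 - <<'E'
from h import *
s=arm.observe();c=cap("side"); p=s["position"];print(p,s["wrist_force"])
o=proj(c,[p[0],p[1],p[2]-.09]);print(o,proj(c,p))
t=cap("top");print(proj(t,[p[0],p[1],p[2]-.09]))
x,y=int(o[0]),int(o[1]);im=c["img"][max(0,y-70):y+30,x-60:x+60]
im2=t["img"][150:250,295:415]
cv2.imwrite("pics/s2.png",cv2.resize(np.hstack([im,im2]),None,fx=3.3,fy=3.3,interpolation=cv2.INTER_CUBIC)[:,:,::-1]);print(x-60,max(0,y-70))
E
```

```text
[ 0.4353531  -0.05870055  0.26027348] [-0.07239332  0.23683613 -0.57240183]
[323.1 192.3] [323.8 151.9]
[358.5 209.8]
263 122
```

View pics/s2.png

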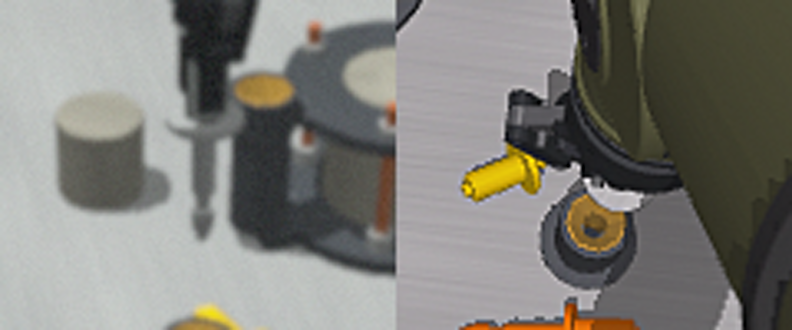

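The crop shows the pin gripped upright, its tip near (324.5,193) as expected. But the yellow decoy, and perhaps an orange one, looks tilted, so I'll check the whole scene.

```bash
python3 - <<'E'
from h import *
t=cap("top");s=cap("side")
cv2.imwrite("pics/both2.png",np.vstack([t["img"][60:340],s["img"][60:380]])[:,:,::-1])
print(arm.observe()["time"])
E
```

```text
5.85
```

View pics/both2.png

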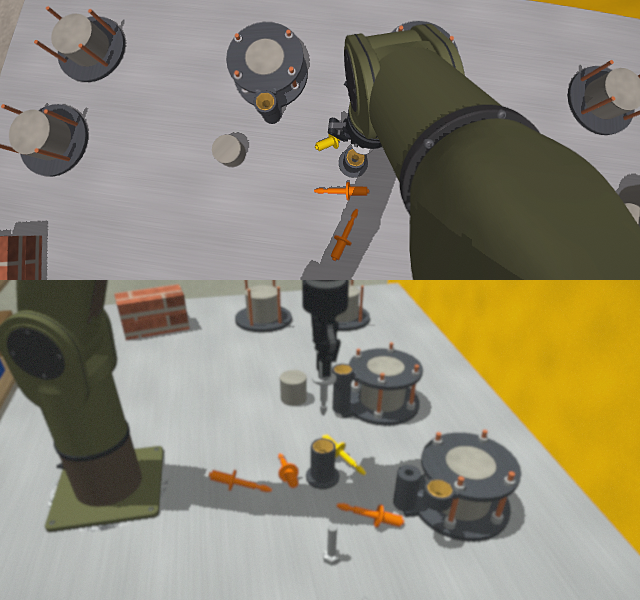

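All four look-alikes, which stood free on their tips, have toppled, including ones far from the gripper. They still lie on the bench. The bolt stands (bottom picture, 331,540), and the pin and target ring are clear, so I go on.

Emit:
{"method": "drive_tool", "body": {
  "moves": [
    [[0, 0, 0], [-1.8, 4.2, 0], -1],
    [[0, 0, 0], [-1.8, 4.2, 0], -1],
    [[0, 0, 0], [-1.8, 4.2, 0], -1],
    [[0, 0, 0], [-1.8, 4.2, 0], -1],
    [[0, 0, 0], [-1.8, 4.2, 0], -1],
    [[0, 0, 0], [0, 0, 0], -1],
    [[0, 0, 0], [0, 0, 0], -1]
  ]
}}

```text
time: 6.72
position: [0.5243, 0.1513, 0.2582]
orientation: [-0.001, -3.139, 0.003]
wrist_force: [0.1, -0.2, -0.9]
finger_gap: 0.0202
gripper_force: 91.2
```

```bash
python3 - <<'E'
from h import *
st=arm.observe();p=st["position"];print(p,st["orientation"],st["wrist_force"])
s=cap("side");t=cap("top")
print(proj(s,[p[0],p[1],p[2]-.092]),proj(t,[p[0],p[1],p[2]-.092]))
A=cv2.resize(s["img"][85:185,290:390],None,fx=4,fy=4,interpolation=cv2.INTER_CUBIC);B=cv2.resize(t["img"][110:210,215:315],None,fx=4,fy=4,interpolation=cv2.INTER_CUBIC)
cv2.imwrite("pics/s3.png",np.hstack([A,B])[:,:,::-1])
E
```

```text
[0.52425168 0.15128814 0.25817372] [-1.31294919e-03 -3.13920273e+00  3.01516289e-03] [ 0.13528003 -0.19453759 -0.88917782]
[341.8 135.3] [263.4 157.3]
```

View pics/s3.png

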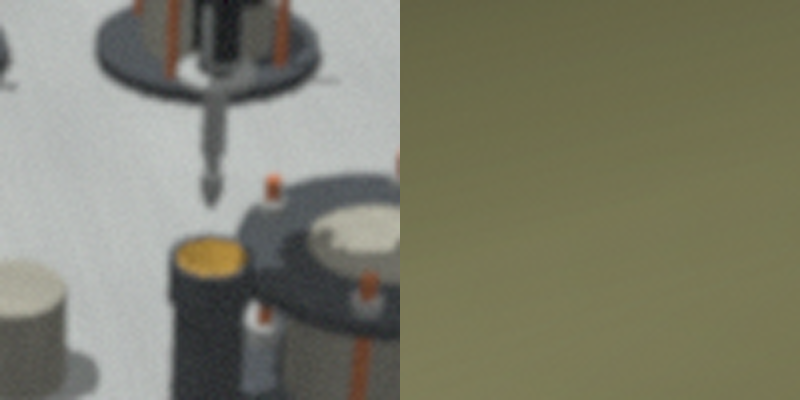

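The tip is at side pixel (342.75,136.25) and the mouth centre at (342.75,149.5). The arm hides the top view.

```bash
python3 - <<'E'
from h import *
s=ld("side"); a=atz(s,342.75,136.25,.166);b=atz(s,342.75,149.4,.13);print(a,b,b-a)
E
```

```text
[0.52551668 0.14719918 0.166     ] [0.52735527 0.14871    0.13      ] [ 0.00183858  0.00151082 -0.036     ]
```

Emit:
{"method": "drive_tool", "body": {
  "moves": [
    [[0, 0, 0], [-0.2, 0.2, 0], -1],
    [[0, 0, 0], [0, 0, 1.5], -1],
    [[0, 0, 0], [0, 0, 1.5], -1],
    [[0, 0, 0], [0, 0, 0.7], -1],
    [[0, 0, 0], [0, 0, 0.7], -1],
    [[0, 0, 0], [0, 0, 0.5], -1],
    [[0, 0, 0], [0, 0, 0.5], -1],
    [[0, 0, 0], [0, 0, 0.3], -1],
    [[0, 0, 0], [0, 0, 0], -1]
  ]
}}

```text
time: 7.95
position: [0.527, 0.1543, 0.2022]
orientation: [-0.001, -3.141, 0.0]
wrist_force: [-0.6, 0.1, -0.4]
finger_gap: 0.02
gripper_force: 91.2
```

Emit:
{"method": "drive_tool", "body": {
  "moves": [
    [[0, 0, 0], [0, 0, 0.5], -1],
    [[0, 0, 0], [0, 0, 0.5], -1],
    [[0, 0, 0], [0, 0, 0.5], -1],
    [[0, 0, 0], [0, 0, 0.5], -1],
    [[0, 0, 0], [0, 0, 0.5], -1],
    [[0, 0, 0], [0, 0, 0.5], -1],
    [[0, 0, 0], [0, 0, 0], -1]
  ]
}}

```text
time: 8.82
position: [0.5271, 0.1548, 0.1719]
orientation: [-0.001, -3.142, -0.001]
wrist_force: [1.3, 2.1, -1.3]
finger_gap: 0.0201
gripper_force: 91.2
```

Emit:
{"method": "drive_tool", "body": {
  "moves": [
    [[0, 0, 0], [0, 0, 0.4], -1],
    [[0, 0, 0], [0, 0, 0.4], -1],
    [[0, 0, 0], [0, 0, 0.4], -1],
    [[0, 0, 0], [0, 0, 0.4], -1],
    [[0, 0, 0], [0, 0, 0.4], -1],
    [[0, 0, 0], [0, 0, 0], -1]
  ]
}}

```text
time: 9.57
position: [0.5266, 0.1553, 0.1523]
orientation: [0.0, -3.141, -0.002]
wrist_force: [-1.7, 4.6, 1.3]
finger_gap: 0.0203
gripper_force: 91.7
```

Emit:
{"method": "drive_tool", "body": {
  "moves": [
    [[0, 0, 0], [0, 0, 0.3], -1],
    [[0, 0, 0], [0, 0, 0.3], -1],
    [[0, 0, 0], [0, 0, 0.2], -1],
    [[0, 0, 0], [0, 0, 0.2], -1],
    [[0, 0, 0], [0, 0, 0], -1]
  ]
}}

```text
time: 10.2
position: [0.5271, 0.1549, 0.1422]
orientation: [0.001, 3.141, 0.001]
wrist_force: [0.3, 5.1, -0.6]
finger_gap: 0.0198
gripper_force: 91.9
```

Emit:
{"method": "drive_tool", "body": {
  "moves": [
    [[0, 0, 0], [0, 0, 0.1], -1],
    [[0, 0, 0], [0, 0, 0.1], -1],
    [[0, 0, 0], [0, 0, 0], -1]
  ]
}}

```text
time: 10.58
position: [0.5273, 0.155, 0.1419]
orientation: [0.001, 3.14, 0.001]
wrist_force: [-3.7, 4.1, 14.8]
finger_gap: 0.0201
gripper_force: 93.3
```

The pin stops against 15 N exactly at the expected home height (TCP 0.1418). I'll relieve the push and release.

Emit:
{"method": "drive_tool", "body": {
  "moves": [
    [[0, 0, 0], [0, 0, -0.1], -1],
    [[0, 0, 0], [0, 0, 0], 0],
    [[0, 0, 0], [0, 0, 0], 0],
    [[0, 0, 0], [0, 0, 0], 0.5],
    [[0, 0, 0], [0, 0, 0], 0.5],
    [[0, 0, 0], [0, 0, 0], 0.5],
    [[0, 0, 0], [0, 0, -1], 0.5],
    [[0, 0, 0], [0, 0, -3], 0.5],
    [[0, 0, 0], [0, 0, -4], 0.5],
    [[0, 0, 0], [0, 0, -4], 0.5],
    [[0, 0, 0], [0, 0, 0], 0.5]
  ]
}}

```text
time: 11.95
position: [0.529, 0.1554, 0.2651]
orientation: [0.002, 3.134, 0.005]
wrist_force: [-0.2, -0.7, 0.0]
finger_gap: 0.0639
gripper_force: 0.0
```

```bash
python3 - <<'E'
from h import *
s=cap("side");w=cap("wrist");print(arm.observe()["position"])
for z in(.13,.135,.182):print(proj(s,[.527,.1535,z]))
A=cv2.resize(s["img"][100:200,300:400],None,fx=4,fy=4,interpolation=cv2.INTER_CUBIC);B=w["img"][50:350:,120:520];B=cv2.copyMakeBorder(B,0,100,0,0,0)
cv2.imwrite("pics/s4.png",np.hstack([A,B])[:,:,::-1])
E
```

```text
[0.52700316 0.15417927 0.26183129]
[342.1 148.4]
[342.2 146.5]
[343.  128.6]
```

View pics/s4.png

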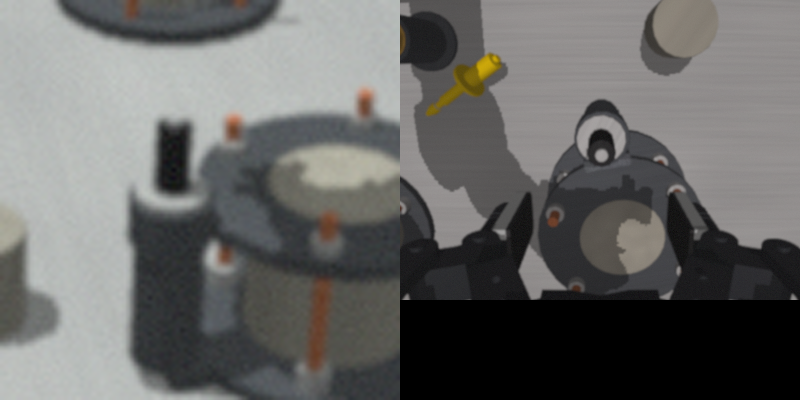

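The collar lies flat on the rim: button top at side (343,130.5), against about 129.5 predicted for home. The gripper is clear.

```bash
python3 -c "
from station import arm
print(arm.close_job())"
```

```text
the job is handed in; nothing more can be done
None
```

The black-grip pin is pushed home in the target ring, its collar on the funnel's rim, and released. The job was handed in at about 12 s and no verdict came back. The bolt still stood when I last checked mid-job, but the four orange and yellow look-alikes toppled onto the bench during the work, for reasons I did not establish.

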